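# Square the cake boards and snap the magazine shut

## Task

The four cake boards in the magazine lie askew: nudge the stack square, every board snug into the corner against the back and side fences. Then swing the steel cover over and press it down on its orange pad until the catch snaps and holds it fully shut, boards still square inside. Leave the jar, cup and brush where they are.

Things in the scene. Friction and masses are not known exactly. Their poses are not given: they have to be found in the camera images.
- magazine: Cake-board magazine fixed to the bench. Origin on the bench, z up. In its frame (mm): base plate x -85 to +67, y -75 to +60, top at z 8; white bed on it, x -35 to +55, y -25 to +45, top at z 20, smaller than the boards; two 8 mm fences, tops at z 56: inner face of the back one at x = +55 (y -50 to +50), of the side one at y = +45 (x -47 to +55). Open at -x (front) and -y.
- corner (a point): Point on top of the bed where every board's centre belongs, in plan, once the stack is squared into the corner: magazine x = +5, y = +5 mm, 20 mm above the bench. The squared stack's front edge is then at magazine x = -45, its open side edge at y = -35 mm; its top is 52 mm above the bench.
- catch (a point): Small sprung brass roller of the catch, magazine x = -62, y = +53, 43 mm above the bench, on a black post 16 x 16 mm centred at x = -77, y = +54, top 54 mm above the bench, at the open front end of the side fence. The cover lip's left end (to y = +59) carries the bead that snaps under it.
- cover (a joint): Hinge of the steel cover: 0 rad = fully shut (level over the stack), 1.57 upright, starts at 1.78 to 2.02, folded back away from the robot; stop at 2.15. Friction hinge: stays where left, swings with 1 to 3 N at the front edge. Its bead meets the roller at about 0.1 rad; about 10 N down on the pad carries it past (0.045 rad), then the catch pulls it to 0 and holds. Short of that it stays ajar.
- cover_pad (a point): Top centre of the orange press pad (16 along the cover x 50 x 3 mm) near the cover's free edge, 98 mm from the hinge axis; shut, it is at magazine x = -39, y = +3, 66 mm above the bench. The cover is a plate 114 mm long (hinge to front edge), 74 wide (magazine y -34 to +40), 4 thick, with a 26 mm lip at the front edge; shut, the lip hangs 6 mm in front of the squared stack.
- cover_hinge (a point): Point on the cover's hinge axis, which runs along the magazine's y above the back fence: magazine x = +59, y = 0, 62 mm above the bench. The cover's outer face (top when shut) is 1 mm above this axis when shut, the pad's face 4 mm.
- board1: The bottom of the four rigid cake boards stacked on the magazine's bed, gold, 100 (x) x 80 (y) x 8 mm, about 50 g. Origin: centre of its underside, 20 mm above the bench; x along its long side, z up. Starts 6 to 15 mm off the squared place towards the open -x and -y sides, slightly turned.
- board2: The second of the four rigid cake boards stacked on the magazine's bed, white, 100 (x) x 80 (y) x 8 mm, about 50 g. Origin: centre of its underside, 28 mm above the bench; x along its long side, z up. Starts 6 to 15 mm off the squared place towards the open -x and -y sides, slightly turned.
- board3: The third of the four rigid cake boards stacked on the magazine's bed, gold, 100 (x) x 80 (y) x 8 mm, about 50 g. Origin: centre of its underside, 36 mm above the bench; x along its long side, z up. Starts 6 to 15 mm off the squared place towards the open -x and -y sides, slightly turned.
- board4: The top of the four rigid cake boards stacked on the magazine's bed, white, 100 (x) x 80 (y) x 8 mm, about 50 g. Origin: centre of its underside, 44 mm above the bench; x along its long side, z up. Starts 6 to 15 mm off the squared place towards the open -x and -y sides, slightly turned.
- jar: Amber glass jar with red lid, 60 mm diameter, 85 mm tall, standing beside the magazine. Origin: centre of its base. Leave alone.
- cup: Steel measuring cup, 66 mm diameter, 70 mm tall, standing beside the magazine. Origin: centre of its base. Leave alone.
- brush: Pastry brush lying beyond the magazine, about 200 mm long, roughly along y. Origin: underside of its middle. Leave alone.
There are look-alikes about, which are no part of the job. Leave any pink or red look-alike of the board3 alone. What is shaped like the magazine but blue or purple is not meant.

How it is judged (in metres and radians):
On the way, in this order (a step that is already met when the one before it is completed fails the run):
1. all four boards are squared into the corner of the magazine (horizontal distance between each of board1, board2, board3, board4 and corner below 0.005 m and angle between the x axis of each of board1, board2, board3, board4 and the x axis of magazine, either way round below 0.05 rad and z of each of board1, board2, board3, board4 in the frame of magazine below 0.048 m), for 0.2 s.
2. the cover is pressed past its catch, fully shut (value of joint cover below 0.02 rad), for 0.2 s.
At the end, for the whole second after the job is handed in: All four boards lie at rest flat in the stack with their centres within 5 mm, in plan, of the squared place in the corner and within 0.05 rad of square, and the cover is held shut by its catch (hinge under 0.02 rad) (all of step 1 and value of joint cover below 0.02 rad and linear speed of each of board1, board2, board3, board4 below 0.01 m/s); the robot touches nothing.
It fails at once if the jar is shifted more than 20 mm or tipped (distance of jar from where it was at the start of the episode above 0.02 m or angle between jar's own z axis and vertical above 0.35 rad).
It fails at once if the cup is shifted more than 20 mm or tipped (distance of cup from where it was at the start of the episode above 0.02 m or angle between cup's own z axis and vertical above 0.35 rad).
It fails at once if the brush is shifted more than 20 mm (distance of brush from where it was at the start of the episode above 0.02 m).
It also fails if it takes over 64 s, if anything falls off the work surface, if the arm or the gripper's body presses on something with over 40 N, if the wrist force passes 120 N, or if a joint passes its speed limit or range.

## Robot

A 7-joint arm with a two-finger parallel gripper is mounted at the origin on the work surface. World frame = base frame: x ahead of the robot, y to its left, z up, the work surface at z = 0. Lengths are in m, angles in degrees, forces in N, time in s.
With the tool pointing down it reaches from about 0.425 to 0.95 m from the base axis. Payload 16.7 kg.
Tool frame: the origin (TCP) lies where the fingers leave the gripper's body, on its centre line; the fingertips stand 97 mm ahead of it and the grasp point (between the pads) lies 78 mm ahead of it; z points along the fingers, x is the direction in which the jaws open and shut, and the axes are right-handed (so a half turn about z gives the same grasp; the last joint's range is limited). The gripper opens to 94 mm and grips with 3 to 60 N. Pads are 16 mm wide; open, the fingers measure 119 mm over their backs; the gripper's body (75 mm by 177 mm) begins 78 mm behind the grasp point.
Start: joints at [59.788, 24.414, 4.234, 92.017, -1.954, 63.644, -3.845], TCP at [0.249, -0.627, 0.303] pointing down, gripper open.
Joint ranges: [-163.25, 163.25], [-28.42, 122.38], [-70.27, 78.77], [12.13, 141.07], [-58.53, 238.53], [9.26, 117.41], [-156.51, 156.51]. Speed limits (degrees/s): [108.29, 108.29, 136.94, 136.94, 172.46, 172.46, 172.46].

## Interface

Orientations are given as a 3x3 rotation matrix whose columns are the frame's x, y, z axes.
In Python, from bench import telemetry, viewer, arm gives the robot as it stands. The module is installed in compiled form; this text tells all that it offers.
- The arm moves only by the tool drive_tool, never from a script. Its argument "series" is a list of rows, each a list of 7 numbers: the shift along the tool's x, y, z in m, then the turn, a rotation vector about the tool's x, y, z in rad, then the finger opening in m, from 0 to 0.094. A call has 1 to 20 rows; each row shifts and turns the commanded pose from where the row before left it, along the tool's axes as they then stand; what a row does not reach is not made up. A row lasts 1/12 s, in which the tool goes at most 41.7 mm and 7.16 degrees, less where a joint would pass 70% of its speed; a pose out of reach is approached as far as the arm can. A call is refused whole if a number of a shift passes 0.0417 or a number of a turn 0.125, either way. A call with a gripper value outside its range is refused whole. The fingers move at their own pace and stop on an object; the grip force is fixed at half the most. Time passes only in rows, so rows that do not move let the fingers close. It gives the time, the measured TCP pose, the force and the opening at its end, in the units of the state.
- telemetry.read_state(): the state, without advancing time (a new reading comes with each control period).
- viewer.capture(name): name is "scene" or "top" or "wrist"; returns (picture, depth): 400x640x3 uint8, red, green, blue; 400x640 float32, m along the optical axis (not along the pixel's ray), 0 where there is no reading.
- viewer.camera_info(name): a dict with "intrinsics" (3x3 intrinsics, pixels), "cam_to_world" (4x4, takes a point from camera to world coordinates). Camera axes: x right, y up, looking along -z (the intrinsics and any distortion apply to the point x, -y, -z); pixel columns grow to the right and rows downward; lengths in m; the calibration is good to about 2 mm. A picture is of the moment at which its call begins: read the wrist's pose just before it. camera_info takes no time and is no camera call; for the wrist camera it gives the pose at the moment of the call.
- arm.hand_in(): hands the job in, once; it reports no verdict.
The state is a dict: "t": time; "qpos": joint angles; "qd": joint speeds; "effort": joint torques, N m; "ee_pos": TCP position; "orientation": TCP orientation; "wrist_force": force on the tool from outside, world axes, zero at the start; "torque": the same for the moment, N m; "grip_width": opening from 0.0 (shut) to 1.0 (fully open).
Only numpy, scipy, OpenCV 4.12 (cv2) and the standard library are available. Lean on these libraries where they do the work, as an engineer would, in place of code of your own. Each camera call takes 0.05 s, during which the arm holds its last target. There are 200 camera calls.

## Working session

There is one attempt and no reset: what is moved stays moved. The work goes in short steps, Python scripts to look and compute and a tool call to move; the robot and the scene stay as the last step left them, time stands still between calls to the robot, and variables do not carry over. Pictures are saved under pics/ and viewed, about 8 in all and at most 12, crops included, and the job is handed in when it is done.

Besides the shell and the picture viewer there is one more tool, called after "Call:" by a JSON object that holds its "method" and its "body", one argument or row to a line. drive_tool: Moves the arm, as the interface text tells. Its arguments: {"type":"object","properties":{"series":{"type":"array","items":{"type":"array","items":{"type":"number"}}}},"required":["series"]}

```bash
mkdir -p pics
python3 - <<'E'
from bench import telemetry, viewer
import cv2, numpy as np
s=telemetry.read_state(); print(s)
np.set_printoptions(precision=4,suppress=True)
for n in ["top","scene"]:
    p,d=viewer.capture(n); i=viewer.camera_info(n)
    print(n,i["intrinsics"],i["cam_to_world"],[k for k in i])
    np.savez(f"{n}0.npz",p=p,d=d,K=i["intrinsics"],T=i["cam_to_world"])
    cv2.imwrite(f"pics/{n}0.png",p[...,::-1])
E
```

```text
{'t': 0.0, 'qpos': array([59.78992398, 24.45189364,  4.23154035, 92.05212476, -1.95370419,
       63.64325263, -3.84462565]), 'qd': array([-0.09437614,  0.00319169, -0.0376714 ,  0.05492715,  0.1058524 ,
        0.06171168,  0.01711749]), 'effort': array([-5.25790783e-04, -9.35817647e+01,  3.66591454e+00, -4.54188967e+01,
       -4.89631353e-02,  2.00582924e-02,  1.64134021e-04]), 'ee_pos': array([ 0.24883112, -0.62712367,  0.30195043]), 'orientation': array([[ 3.68810697e-01, -9.29504350e-01, -5.77110920e-04],
       [-9.29503610e-01, -3.68811135e-01,  1.17688273e-03],
       [-1.30676255e-03,  1.02379742e-04, -9.99999141e-01]]), 'wrist_force': array([-0.33814323,  0.09273342,  0.41960492]), 'torque': array([-0.03808977,  0.0145503 , -0.02614888]), 'grip_width': 1.0002913529800348}
top [[396.8231   0.     321.3348]
 [  0.     396.8231 194.5474]
 [  0.       0.       1.    ]] [[ 0.0035  0.9979 -0.0644  0.5316]
 [-1.      0.0038  0.0056  0.023 ]
 [ 0.0058  0.0643  0.9979  0.9031]
 [ 0.      0.      0.      1.    ]] ['intrinsics', 'cam_to_world']
scene [[509.676    0.     319.9617]
 [  0.     509.676  198.6463]
 [  0.       0.       1.    ]] [[ 0.6286 -0.5225  0.576   1.1984]
 [ 0.7777  0.4219 -0.466  -0.4884]
 [ 0.0004  0.7409  0.6716  0.7959]
 [ 0.      0.      0.      1.    ]] ['intrinsics', 'cam_to_world']
```

View pics/top0.png

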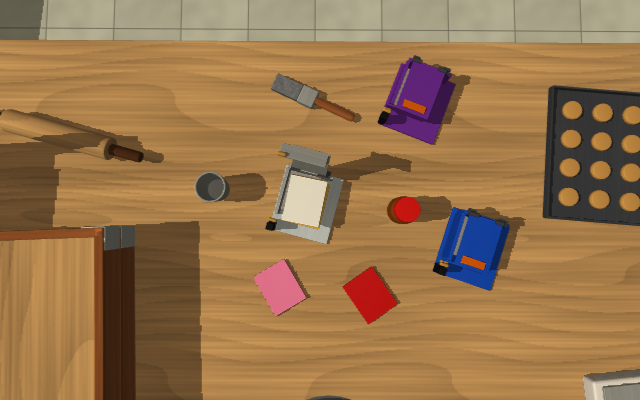

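View pics/scene0.png

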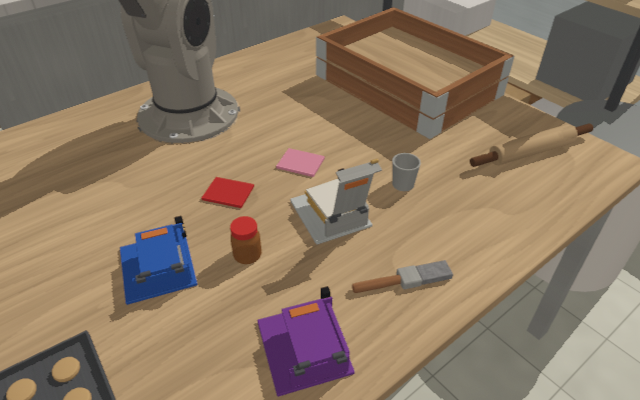

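The top view shows the grey magazine at about (305,200), with its black post at (271,225). The cup is at (212,187), the jar at (405,210) and the brush at (315,97). The scene view shows the cover folded back, with its orange pad facing away from the robot. Next I'll measure the magazine frame from the depth data.

```bash
cat > h.py <<'E'
import numpy as np, cv2
from bench import telemetry, viewer
np.set_printoptions(precision=4,suppress=True)
def cloud(d,K,T):
    v,u=np.mgrid[:d.shape[0],:d.shape[1]]
    c=np.stack([(u-K[0,2])/K[0,0]*d,-(v-K[1,2])/K[1,1]*d,-d],-1)
    return c@T[:3,:3].T+T[:3,3]
def uv(P,K,T):
    c=(np.atleast_2d(P)-T[:3,3])@T[:3,:3]
    return np.stack([K[0,2]+K[0,0]*c[:,0]/-c[:,2],K[1,2]-K[1,1]*c[:,1]/-c[:,2]],-1)
def ray(px,z,K,T):
    px=np.atleast_2d(px).astype(float)
    r=np.stack([(px[:,0]-K[0,2])/K[0,0],-(px[:,1]-K[1,2])/K[1,1],-np.ones(len(px))],-1)@T[:3,:3].T
    return T[:3,3]+r*((z-T[2,3])/r[:,2])[:,None]
E
python3 - <<'E'
from h import *
f=np.load("top0.npz"); p,d,K,T=[f[k] for k in "pdKT"]
W=cloud(d,K,T)
hsv=cv2.cvtColor(p,cv2.COLOR_RGB2HSV)
roi=np.zeros(d.shape,bool); roi[140:250,255:350]=1
for lo,hi in [(.004,.013),(.045,.0535),(.0535,.06)]:
    m=roi&(W[...,2]>lo)&(W[...,2]<hi)
    print(lo,m.sum(),np.median(W[m][:,2]),cv2.minAreaRect(W[m][:,:2].astype(np.float32)*1000))
    print(cv2.boxPoints(cv2.minAreaRect(W[m][:,:2].astype(np.float32)*1000)))
m=roi&(W[...,2]>.1);print('cover high',m.sum(),W[m].max(0),W[m].min(0))
# black post
m=roi&(hsv[...,2]<45)&(W[...,2]>.04)&(W[...,2]<.07);print('post',m.sum(),W[m].mean(0))
for n,(a,b) in dict(jar=((385,190),(425,225)),cup=((190,165),(235,205))).items():
    q=W[a[1]:b[1],a[0]:b[0]].reshape(-1,3); q=q[q[:,2]>.05]; print(n,q[:,:2].min(0),q[:,:2].max(0),q[:,2].max())
c=cv2.resize(p[135:255,250:355],None,fx=5,fy=5,interpolation=cv2.INTER_CUBIC)
cv2.imwrite("pics/crop.png",c[...,::-1])
E
```

```text
0.004 1631 0.00888065416796624 ((590.6144409179688, 61.5655403137207), (247.992431640625, 213.7259063720703), 0.14678911864757538)
[[466.3448 168.1105]
 [466.8924 -45.6147]
 [714.884  -44.9794]
 [714.3364 168.7458]]
0.045 1099 0.052371212389927146 ((566.7890625, 66.36481475830078), (109.38671112060547, 140.52804565429688), 74.93081665039062)
[[484.7218  31.8198]
 [620.4174  -4.7154]
 [648.8563 100.9098]
 [513.1607 137.445 ]]
0.0535 1049 0.05477154451093247 ((570.774658203125, 65.2317886352539), (105.01557922363281, 151.0350341796875), 72.48312377929688)
[[482.9549  37.8886]
 [626.9861  -7.5709]
 [658.5945  92.5749]
 [514.5632 138.0345]]
cover high 846 [0.674  0.1003 0.9031] [0.5316 0.0031 0.1001]
post 74 [0.5463 0.0979 0.0565]
jar [ 0.5261 -0.1855] [0.5839 0.023 ] 0.903143349485903
cup [0.5316 0.023 ] [0.6341 0.2842] 0.903143349485903
```

View pics/crop.png

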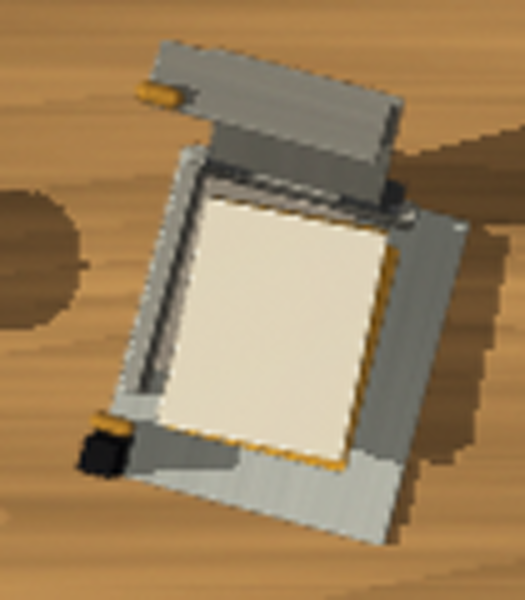

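The crop shows the base plate's open-side corners at crop (385,543) and (467,225), and the post top at (106,453). The stack is set off from the fences, with about 10 mm of gap on each side. I'll fit the pose from these points.

Run:
```python
from h import *
f=np.load("top0.npz"); p,d,K,T=[f[k] for k in "pdKT"]
off=lambda c:(c[0]/5+250-.4,c[1]/5+135-.4)
L=[((385,543),.008,(-85,-75)),((467,225),.008,(67,-75)),((106,453),.054,(-77,54))]
A=np.array([ray(off(c),z,K,T)[0,:2] for c,z,_ in L]); B=np.array([m for *_,m in L])/1000
print(A)
a,b=A-A.mean(0),B-B.mean(0)
yaw=np.arctan2((b[:,0]*a[:,1]-b[:,1]*a[:,0]).sum(),(a*b).sum()); R=np.array([[np.cos(yaw),-np.sin(yaw)],[np.sin(yaw),np.cos(yaw)]])
o=A.mean(0)-R@B.mean(0); print('yaw',np.degrees(yaw),'o',o,'res mm',1000*(A-(B@R.T+o)))
np.savez('mag.npz',R=R,o=o,yaw=yaw)
# board4 corners (z 52), board1 lower
for n,c,z in [('b4 back-left',(205,197),.052),('b4 back-right',(388,232),.052),('b4 front-right',(345,465),.052),('b4 front-left',(160,425),.052),('gold r',(398,250),.044),('lip topL',(165,42),.165),('lip topR',(405,98),.165)]:
    w=ray(off(c),z,K,T)[0,:2]; print(n,w,1000*(R.T@(w-o)))
W=cloud(d,K,T); M=np.dstack([(W[...,:2]-o)@R,W[...,2]])*1000
q=M[(M[...,2]>70)&(M[...,2]<300)&(abs(M[...,1])<80)&(M[...,0]>30)&(M[...,0]<150)]
print('cover pts',len(q),q.min(0),q.max(0))
hi=q[q[:,2]>q[:,2].max()-8]; print('top region',hi.mean(0))
cor=R@[.005,.005]+o; print('corner',cor)
```

```text
[[ 0.48    0.0058]
 [ 0.6235 -0.031 ]
 [ 0.5204  0.1258]]
yaw -14.754212250472424 o [0.5801 0.0564] res mm [[ 1.2329  0.2775]
 [-2.3089  2.1868]
 [ 1.076  -2.4644]]
b4 back-left [0.6306 0.0846] [41.6724 40.1788]
b4 back-right [0.6158 0.0057] [ 47.4318 -39.9372]
b4 front-right [0.5156 0.0238] [-54.0088 -47.9001]
b4 front-left [0.5324 0.1031] [-57.9463  32.9877]
gold r [0.6087 0.0012] [ 41.7691 -46.1125]
lip topL [0.6759 0.092 ] [83.6548 58.8183]
lip topR [0.6551 0.0017] [ 86.4985 -33.7417]
cover pts 978 [ 55.75   -33.8741  70.1232] [ 85.2478  61.7417 187.8169]
top region [ 62.028   21.267  181.9613]
corner [0.5862 0.06  ]
```

The stack is about 11 mm and 9 mm off the corner, and the cover is at about 1.8 rad. Next I'll turn the tool square to the magazine and move to its open front.

Call:
{"method": "drive_tool", "body": {
  "series": [
    [0,0,0,0,0,0.106,0.05],
    [0,0,0,0,0,0.106,0.05],
    [0,0,0,0,0,0.106,0.05],
    [0,0,0,0,0,0.106,0.05],
    [0,0,0,0,0,0.106,0.05],
    [0,0,0,0,0,0.106,0.05],
    [0,-0.028,0,0,0,0,0.05],
    [0,-0.028,0,0,0,0,0.05],
    [-0.037,0,0,0,0,0,0.05],
    [-0.037,0,0,0,0,0,0.05],
    [-0.037,0,0,0,0,0,0.05],
    [-0.037,0,0,0,0,0,0.05],
    [-0.037,0,0,0,0,0,0.05],
    [-0.037,0,0,0,0,0,0.05],
    [-0.037,0,0,0,0,0,0.05],
    [-0.037,0,0,0,0,0,0.05],
    [-0.037,0,0,0,0,0,0.05],
    [-0.037,0,0,0,0,0,0.05]
  ]
}}

```text
t: 1.6
ee_pos: [0.3975, -0.2821, 0.3026]
orientation: [[-0.255, -0.967, -0.0], [-0.967, 0.255, -0.0], [0.0, 0.0, -1.0]]
wrist_force: [1.0, -0.5, 0.2]
grip_width: 0.53
```

Call:
{"method": "drive_tool", "body": {
  "series": [
    [-0.037,0,0,0,0,0,0.05],
    [-0.037,0,0,0,0,0,0.05],
    [-0.037,0,0,0,0,0,0.05],
    [-0.037,0,0,0,0,0,0.05],
    [-0.037,0,0,0,0,0,0.05],
    [-0.037,0,0,0,0,0,0.05],
    [-0.037,0,0,0,0,0,0.05],
    [-0.037,0,0,0,0,0,0.05],
    [-0.037,0,0,0,0,0,0.05],
    [-0.037,0,0,0,0,0,0.05],
    [0,0,0,0,0,0,0.05],
    [0,0,0,0,0,0,0.05]
  ]
}}

```text
t: 2.6
ee_pos: [0.4921, 0.0757, 0.3023]
orientation: [[-0.252, -0.968, -0.001], [-0.968, 0.252, 0.0], [-0.0, 0.001, -1.0]]
wrist_force: [-0.2, -1.5, -0.9]
grip_width: 0.53
```

Run:
```python
from h import *
g=np.load('mag.npz');R,o=g['R'],g['o']
s=telemetry.read_state(); print(s['t'],s['ee_pos'],s['orientation'],s['wrist_force'],s['grip_width'])
print('mag',R.T@(s['ee_pos'][:2]-o))
i=viewer.camera_info("wrist"); p,d=viewer.capture("wrist"); K,T=i["intrinsics"],i["cam_to_world"]
print(K,T); np.savez("wrist1.npz",p=p,d=d,K=K,T=T); cv2.imwrite("pics/wrist1.png",p[...,::-1])
```

```text
2.6 [0.4921 0.0757 0.3023] [[-0.2519 -0.9678 -0.0008]
 [-0.9678  0.2519  0.0004]
 [-0.0002  0.0008 -1.    ]] [-0.1933 -1.5451 -0.8914] 0.5299110736777413
mag [-0.09   -0.0037]
[[347.7891   0.     319.8234]
 [  0.     347.7891 198.3906]
 [  0.       0.       1.    ]] [[-0.2518  0.93    0.2677  0.5701]
 [-0.9678 -0.2421 -0.069   0.0567]
 [ 0.0006 -0.2765  0.961   0.3845]
 [ 0.      0.      0.      1.    ]]
```

View pics/wrist1.png

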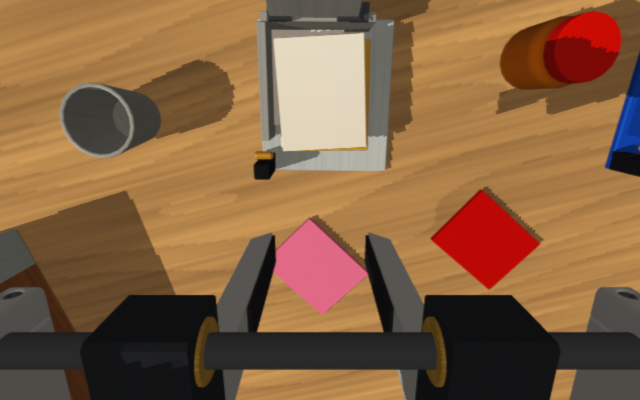

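The wrist view shows the magazine square to the tool: base front-right corner at about (386,170), open-side edge up to (393,20), post at (263,165). The pink look-alike at (320,265) is under the fingers and out of the way. I'll fit the base edges from this view.

Run:
```python
from h import *
f=np.load("wrist1.npz"); p,d,K,T=[f[k] for k in "pdKT"]; g=np.load('mag.npz');R,o=g['R'],g['o']
h=cv2.cvtColor(p,cv2.COLOR_RGB2HSV); W=cloud(d,K,T); M=np.dstack([(W[...,:2]-o)@R,W[...,2]])*1000
grey=(h[...,1]<50)&(h[...,2]>70)
base=grey&(abs(M[...,2]-8)<4)&(M[...,0]>-110)&(M[...,0]<90)&(abs(M[...,1])<100)
# open-side edge: rightmost base px per row ; front edge: lowest base px per column
rs=[(np.where(base[r])[0].max()+.5,r) for r in range(30,165,3) if base[r].sum()>5]
cs=[(c,np.where(base[:,c])[0].max()+.5) for c in range(285,382,3) if base[:,c].any()]
for n,pts in (('open',rs),('front',cs)):
    w=ray(pts,.008,K,T)[:,:2]; vx,vy,x0,y0=cv2.fitLine((w*1000).astype(np.float32),cv2.DIST_HUBER,0,.01,.01).ravel()
    q=1000*(w-o)@R; print(n,'dir deg',np.degrees(np.arctan2(vy,vx)),'mag med',np.median(q,0),q[0],q[-1])
post=(h[...,2]<45); post[:140]=0; post[185:]=0; post[:,:250]=0; post[:,280:]=0
ys,xs=np.where(post); print('post px',xs.min(),xs.max(),ys.min(),ys.max()); q=M[post&(M[...,2]>50)]; print('post top',q.mean(0),q.min(0),q.max(0))
fen=(abs(M[...,2]-56)<2)&grey&(M[...,0]<45)&(M[...,0]>-60)&(M[...,1]>35); q=M[fen]; print('side fence',len(q),np.percentile(q,[2,50,98],axis=0))
bd=(h[...,2]>190)&(h[...,1]<60)&(abs(M[...,2]-52)<4); c=cv2.minAreaRect(cv2.findNonZero(bd.astype(np.uint8)));
k=max(cv2.findContours(bd.astype(np.uint8),0,2)[0],key=cv2.contourArea)
w=(ray(k[:,0].astype(float),.052,K,T)[:,:2]-o)@R*1000; print('board4',cv2.minAreaRect(w.astype(np.float32)),cv2.boxPoints(cv2.minAreaRect(w.astype(np.float32))))
```

```text
open dir deg -14.877159 mag med [ -7.1347 -74.1726] [ 55.4795 -74.1726] [-76.3827 -74.5322]
front dir deg 74.60079 mag med [-85.038 -17.222] [-85.038   35.5875] [-85.8513 -70.0983]
post px 255 274 153 178
post top [-76.4583  52.9008  56.7326] [-84.684   -2.2701  50.1427] [ -9.6813  60.258  384.5258]
side fence 813 [[-45.6535  45.3265  54.4383]
 [  1.6867  48.4771  56.1296]
 [ 43.4706  51.7604  57.7384]]
board4 ((-6.193450927734375, -3.2689247131347656), (99.116455078125, 79.73312377929688), 3.3114888668060303) [[-57.9718  33.6684]
 [-53.3661 -45.9316]
 [ 45.5849 -40.2062]
 [ 40.9792  39.3938]]
```

Call:
{"method": "drive_tool", "body": {
  "series": [
    [0,0,0.038,0,0,0,0.05],
    [0,0,0.038,0,0,0,0.05],
    [0,0,0.038,0,0,0,0.05],
    [0,0,0.038,0,0,0,0.05],
    [0,0,0.025,0,0,0,0.05],
    [0,0,0.014,0,0,0,0.05],
    [0,0,0,0,0,0,0.05],
    [0,-0.005,0,0,0,0,0.05],
    [0,-0.005,0,0,0,0,0.05],
    [0,-0.004,0,0,0,0,0.05],
    [0,-0.003,0,0,0,0,0.05],
    [0,-0.003,0,0,0,0,0.05],
    [0,-0.003,0,0,0,0,0.05],
    [0,-0.003,0,0,0,0,0.05],
    [0,-0.002,0,0,0,0,0.05],
    [0,-0.002,0,0,0,0,0.05],
    [0,-0.002,0,0,0,0,0.05],
    [0,0,0,0,0,0,0.05]
  ]
}}

```text
t: 4.15
ee_pos: [0.5221, 0.0664, 0.1114]
orientation: [[-0.254, -0.967, -0.002], [-0.967, 0.254, 0.0], [0.0, 0.002, -1.0]]
wrist_force: [-8.3, 5.0, 5.8]
grip_width: 0.537
```

Call:
{"method": "drive_tool", "body": {
  "series": [
    [0,-0.0015,0,0,0,0,0.05],
    [0,-0.0015,0,0,0,0,0.05],
    [0,0,0,0,0,0,0.05]
  ]
}}

```text
t: 4.4
ee_pos: [0.5242, 0.0664, 0.1112]
orientation: [[-0.253, -0.967, -0.004], [-0.967, 0.253, 0.001], [0.0, 0.004, -1.0]]
wrist_force: [-12.4, 11.1, 2.4]
grip_width: 0.532
```

Call:
{"method": "drive_tool", "body": {
  "series": [
    [0,-0.001,0,0,0,0,0.05],
    [0,-0.001,0,0,0,0,0.05],
    [0,0,0,0,0,0,0.05]
  ]
}}

```text
t: 4.65
ee_pos: [0.5253, 0.0664, 0.1111]
orientation: [[-0.253, -0.968, -0.005], [-0.968, 0.253, 0.001], [0.0, 0.005, -1.0]]
wrist_force: [-18.2, 11.8, 10.3]
grip_width: 0.533
```

Call:
{"method": "drive_tool", "body": {
  "series": [
    [0,-0.0015,0,0,0,0,0.05],
    [0,-0.0015,0,0,0,0,0.05],
    [0,0,0,0,0,0,0.05]
  ]
}}

```text
t: 4.9
ee_pos: [0.526, 0.0659, 0.1107]
orientation: [[-0.252, -0.968, -0.01], [-0.968, 0.252, 0.001], [0.002, 0.01, -1.0]]
wrist_force: [-32.7, 15.3, 20.8]
grip_width: 0.531
```

Run:
```python
from h import *
g=np.load('mag.npz');R,o=g['R'],g['o']
s=telemetry.read_state(); print(s['t'],s['ee_pos'],R.T@(s['ee_pos'][:2]-o),s['wrist_force'],s['qpos'])
```

```text
4.9 [0.526  0.0659 0.1107] [-0.0547 -0.0045] [-32.7323  15.2572  20.7684] [  -2.0726   26.7427  -14.5733  117.9146   10.5234   37.0953 -128.25  ]
```

The front push is firm against the back fence at about 36 N, with the finger face at about x = -45.7. Next I'll back off, turn a quarter and go round to the open side.

Call:
{"method": "drive_tool", "body": {
  "series": [
    [0,0.02,0,0,0,0,0.05],
    [0,0.02,0,0,0,0,0.05],
    [0,0,-0.04,0,0,0,0.07],
    [0,0,-0.04,0,0,0,0.07],
    [0.02,0,0,0,0,-0.121,0.07],
    [0,0,0,0,0,-0.121,0.07],
    [0,0,0,0,0,-0.121,0.07],
    [0,0,0,0,0,-0.121,0.07],
    [0,0,0,0,0,-0.121,0.07],
    [0,0,0,0,0,-0.121,0.07],
    [0,0,0,0,0,-0.121,0.07],
    [0,0,0,0,0,-0.121,0.07],
    [0,0,0,0,0,-0.121,0.07],
    [0,0,0,0,0,-0.121,0.07],
    [0,0,0,0,0,-0.121,0.07],
    [0,0,0,0,0,-0.121,0.07],
    [0,0,0,0,0,-0.121,0.07],
    [0,0.038,0,0,0,0,0.07],
    [0,0.038,0,0,0,0,0.07],
    [0,0,0,0,0,0,0.07]
  ]
}}

```text
t: 6.57
ee_pos: [0.466, -0.0252, 0.1912]
orientation: [[0.966, -0.259, -0.002], [-0.259, -0.966, -0.002], [-0.001, 0.003, -1.0]]
wrist_force: [-0.1, -1.9, -0.1]
grip_width: 0.747
```

```bash
cat > look.py <<'E'
from h import *
import sys
g=np.load('mag.npz');R,o=g['R'],g['o']
s=telemetry.read_state(); x=s['orientation'][:2,0]; print(s['t'],'mag',R.T@(s['ee_pos'][:2]-o),s['ee_pos'][2],'yaw in mag',np.degrees(np.arctan2(*(R.T@x)[::-1])),'f',s['wrist_force'],'q',s['qpos'])
for n in sys.argv[2:]:
    i=viewer.camera_info(n); p,d=viewer.capture(n); K,T=i["intrinsics"],i["cam_to_world"]
    np.savez(f"{n}{sys.argv[1]}.npz",p=p,d=d,K=K,T=T); cv2.imwrite(f"pics/{n}{sys.argv[1]}.png",p[...,::-1])
E
python3 look.py 2 wrist
```

```text
6.5667 mag [-0.0896 -0.108 ] 0.1911639491945874 yaw in mag -0.24940078192480697 f [-0.1312 -1.9378 -0.0885] q [ 23.5873  16.1327 -32.3267 122.4181  12.3688  44.6495 -31.5985]
```

View pics/wrist2.png

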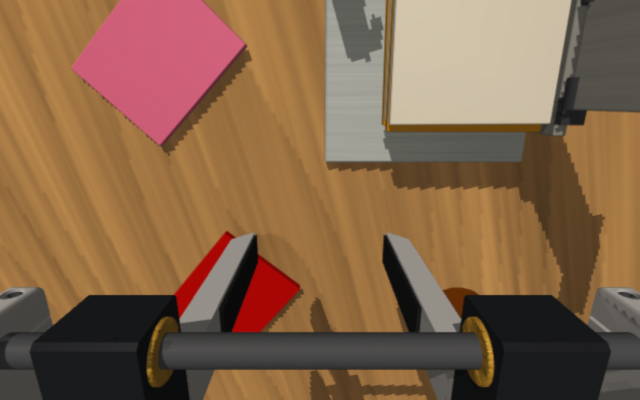

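The view shows the stack flush with its front and back square, and its open side still about 10 mm out. The look-alikes lie below the fingertip path. Now I'll move over, lower and push from the side.

Call:
{"method": "drive_tool", "body": {
  "series": [
    [0.025,0,0,0,0,0.004,0.07],
    [0.025,0,0,0,0,0,0.07],
    [0,0,0.03,0,0,0,0.07],
    [0,0,0.03,0,0,0,0.07],
    [0,0,0.018,0,0,0,0.07],
    [0,-0.01,0,0,0,0,0.07],
    [0,-0.01,0,0,0,0,0.07],
    [0,-0.01,0,0,0,0,0.07],
    [0,-0.01,0,0,0,0,0.07],
    [0,-0.004,0,0,0,0,0.07],
    [0,-0.003,0,0,0,0,0.07],
    [0,-0.003,0,0,0,0,0.07],
    [0,-0.003,0,0,0,0,0.07],
    [0,-0.003,0,0,0,0,0.07],
    [0,-0.002,0,0,0,0,0.07],
    [0,-0.002,0,0,0,0,0.07],
    [0,-0.002,0,0,0,0,0.07],
    [0,0,0,0,0,0,0.07]
  ]
}}

```text
t: 8.12
ee_pos: [0.5313, 0.0235, 0.1139]
orientation: [[0.965, -0.262, -0.003], [-0.262, -0.965, -0.006], [-0.001, 0.006, -1.0]]
wrist_force: [-8.2, -26.1, 17.4]
grip_width: 0.742
```

Call:
{"method": "drive_tool", "body": {
  "series": [
    [0,-0.0015,0,0,0,0,0.07],
    [0,-0.0015,0,0,0,0,0.07],
    [0,0,0,0,0,0,0.07]
  ]
}}

```text
t: 8.37
ee_pos: [0.5315, 0.024, 0.1139]
orientation: [[0.964, -0.265, -0.004], [-0.265, -0.964, -0.009], [-0.002, 0.009, -1.0]]
wrist_force: [-13.8, -38.3, 25.7]
grip_width: 0.744
```

```bash
python3 look.py 3
```

```text
8.3667 mag [-0.0387 -0.0437] 0.11390564206202455 yaw in mag -0.6089968650727372 f [-13.7555 -38.3174  25.7415] q [ 12.8285  28.2642 -27.6676 117.1278  20.8553  39.6525 -43.746 ]
```

The side push is firm at 41 N, with the face at about y = -35. I'll back off, raise and check.

Call:
{"method": "drive_tool", "body": {
  "series": [
    [0,0.01,0,0,0,0,0.07],
    [0,0.02,0,0,0,0,0.07],
    [0,0.03,0,0,0,0,0.07],
    [0,0,-0.04,0,0,0,0.07],
    [0,0,-0.04,0,0,0,0.07],
    [0,0,-0.04,0,0,0,0.03],
    [0,0,0,0,0,0,0]
  ]
}}

```text
t: 8.95
ee_pos: [0.5199, -0.0266, 0.2405]
orientation: [[0.966, -0.258, 0.009], [-0.258, -0.966, -0.0], [0.009, -0.002, -1.0]]
wrist_force: [1.8, -0.1, -0.3]
grip_width: 0.638
```

```bash
python3 look.py 4 wrist
python3 - <<'E'
from h import *
f=np.load("wrist4.npz"); p,d,K,T=[f[k] for k in "pdKT"]; g=np.load('mag.npz');R,o=g['R'],g['o']
h=cv2.cvtColor(p,cv2.COLOR_RGB2HSV); W=cloud(d,K,T); M=np.dstack([(W[...,:2]-o)@R,W[...,2]])*1000
bd=(h[...,2]>190)&(h[...,1]<60)&(abs(M[...,2]-52)<4)
k=max(cv2.findContours(bd.astype(np.uint8),0,2)[0],key=cv2.contourArea)
w=(ray(k[:,0].astype(float),.052,K,T)[:,:2]-o)@R*1000; print('board4',cv2.minAreaRect(w.astype(np.float32)),w.min(0),w.max(0))
E
```

```text
8.95 mag [-0.037  -0.0956] 0.24048358906038222 yaw in mag -0.17253056482319223 f [ 1.7907 -0.0841 -0.3357] q [ 23.9936  16.7185 -32.8543 113.9383  11.5443  51.9671 -29.7634]
board4 ((2.9163284301757812, 4.342418670654297), (76.8536605834961, 98.94140625), 89.87921905517578) [-46.6272 -34.1026] [52.4393 42.7789]
```

View pics/wrist4.png

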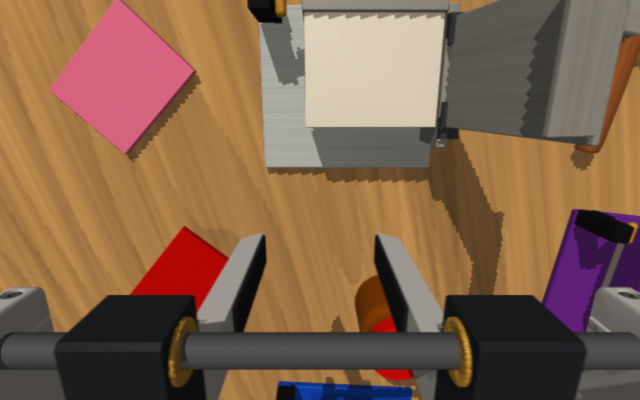

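The stack now looks square, with no gold edge showing and the board 4 edges within about 1.5 mm of nominal. Next the closed fingers go over and behind the cover.

Call:
{"method": "drive_tool", "body": {
  "series": [
    [0,0,-0.035,0,0,0,0],
    [0,0,-0.035,0,0,0,0],
    [0.0324,-0.0197,0,0,0,0,0],
    [0.0324,-0.0197,0,0,0,0,0],
    [0.0324,-0.0197,0,0,0,0,0],
    [0.0324,-0.0197,0,0,0,0,0],
    [0.0324,-0.0197,0,0,0,0,0],
    [0,0,0,0,0,0,0],
    [0,0,0,0,0,0,0]
  ]
}}

```text
t: 9.75
ee_pos: [0.6999, 0.0277, 0.3012]
orientation: [[0.967, -0.256, -0.003], [-0.256, -0.967, 0.001], [-0.003, -0.001, -1.0]]
wrist_force: [-0.9, 0.2, 0.5]
grip_width: 0.003
```

```bash
python3 look.py 5 scene
python3 - <<'E'
import cv2
p=cv2.imread('pics/scene5.png')[80:300,230:500]; cv2.imwrite('pics/scene5c.png',cv2.resize(p,None,fx=2.5,fy=2.5))
E
```

```text
9.75 mag [0.1232 0.0028] 0.3011732758177083 yaw in mag -0.07595948302621496 f [-0.8929  0.2157  0.5228] q [ 14.2299  30.0862 -31.5404  86.5791  16.2989  68.1091 -34.831 ]
```

View pics/scene5c.png

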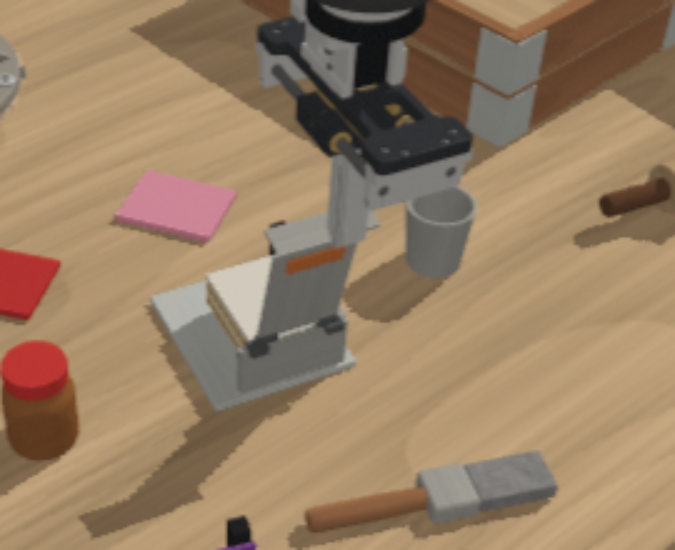

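The scene crop shows the closed fingertips above and behind the cover's edge, about (345,235), with the jar, cup and brush clear. I'll lower them and push forward.

Call:
{"method": "drive_tool", "body": {
  "series": [
    [0,0,0.032,0,0,0,0],
    [0,0,0.032,0,0,0,0],
    [0,0,0,0,0,0,0],
    [-0.008,0,0,0,0,0,0],
    [-0.007,0,0,0,0,0,0],
    [-0.007,0,0,0,0,0,0],
    [-0.007,0,0,0,0,0,0],
    [-0.007,0,0,0,0,0,0],
    [-0.007,0,0,0,0,0,0],
    [-0.008,0,0,0,0,0,0],
    [0,0,0,0,0,0,0]
  ]
}}

```text
t: 10.72
ee_pos: [0.6486, 0.0402, 0.2401]
orientation: [[0.967, -0.256, -0.0], [-0.256, -0.967, -0.0], [-0.0, 0.0, -1.0]]
wrist_force: [0.1, -0.5, 0.9]
grip_width: 0.003
```

```bash
python3 look.py 6
```

```text
10.7167 mag [0.0704 0.0018] 0.24008803597388553 yaw in mag -0.10147839750200029 f [ 0.1468 -0.4575  0.8541] q [ 14.3457  28.6681 -31.866   97.1124  17.1639  59.1551 -38.1211]
```

Call:
{"method": "drive_tool", "body": {
  "series": [
    [-0.0062,0,0.0011,0,0,0,0],
    [-0.0062,0,0.0011,0,0,0,0],
    [-0.0062,0,0.0011,0,0,0,0],
    [-0.0065,0,0.0026,0,0,0,0],
    [-0.0065,0,0.0026,0,0,0,0],
    [-0.0065,0,0.0026,0,0,0,0],
    [-0.0056,0,0.0042,0,0,0,0],
    [-0.0056,0,0.0042,0,0,0,0],
    [-0.0056,0,0.0042,0,0,0,0],
    [-0.0043,0,0.0055,0,0,0,0],
    [-0.0043,0,0.0055,0,0,0,0],
    [-0.0043,0,0.0055,0,0,0,0],
    [-0.0027,0,0.0064,0,0,0,0],
    [-0.0027,0,0.0064,0,0,0,0],
    [-0.0027,0,0.0064,0,0,0,0],
    [0,0,0,0,0,0,0]
  ]
}}

```text
t: 12.05
ee_pos: [0.5757, 0.0592, 0.1788]
orientation: [[0.966, -0.257, -0.002], [-0.257, -0.966, -0.0], [-0.002, 0.001, -1.0]]
wrist_force: [0.2, -0.6, 0.2]
grip_width: 0.005
```

```bash
python3 look.py 7 wrist scene
python3 - <<'E'
import cv2,numpy as np
p=cv2.imread('pics/scene7.png')[80:300,230:500]; q=cv2.imread('pics/wrist7.png')
a=cv2.resize(p,(491,400)); cv2.imwrite('pics/both7.png',np.hstack([a,q[:,80:380]]))
E
```

```text
12.05 mag [-0.0049  0.0016] 0.17880291824412808 yaw in mag -0.1294084740602413 f [ 0.1936 -0.5933  0.2299] q [ 13.1892  26.9216 -32.0978 109.0856  18.4822  49.2511 -43.2451]
```

View pics/both7.png

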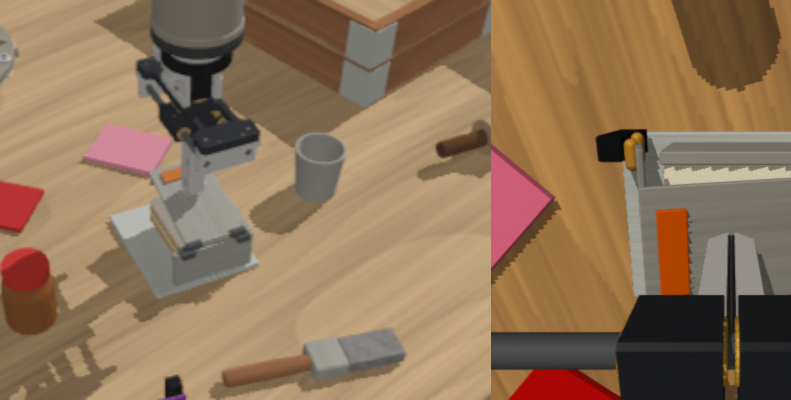

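The cover is folded forward to about 15°, and the pad shows to the left of the fingertips in the wrist view at about (673,255). I'll lift, step over the pad and press.

Call:
{"method": "drive_tool", "body": {
  "series": [
    [0,0,-0.013,0,0,0,0],
    [0,0,-0.012,0,0,0,0],
    [-0.017,0,0,0,0,0,0],
    [-0.017,0,0,0,0,0,0],
    [0,0,0.008,0,0,0,0],
    [0,0,0.008,0,0,0,0],
    [0,0,0.006,0,0,0,0],
    [0,0,0.004,0,0,0,0],
    [0,0,0.003,0,0,0,0],
    [0,0,0.002,0,0,0,0],
    [0,0,0.002,0,0,0,0],
    [0,0,0.002,0,0,0,0],
    [0,0,0.002,0,0,0,0],
    [0,0,0,0,0,0,0]
  ]
}}

```text
t: 13.32
ee_pos: [0.5437, 0.0679, 0.168]
orientation: [[0.966, -0.257, -0.0], [-0.257, -0.966, 0.0], [-0.0, 0.0, -1.0]]
wrist_force: [0.0, -0.3, -0.9]
grip_width: 0.003
```

Call:
{"method": "drive_tool", "body": {
  "series": [
    [0,0,0.0015,0,0,0,0],
    [0,0,0.0015,0,0,0,0],
    [0,0,0.001,0,0,0,0],
    [0,0,0,0,0,0,0]
  ]
}}

```text
t: 13.65
ee_pos: [0.5437, 0.0679, 0.1641]
orientation: [[0.966, -0.257, -0.0], [-0.257, -0.966, 0.0], [-0.0, -0.0, -1.0]]
wrist_force: [-0.8, -0.1, 0.8]
grip_width: 0.003
```

Call:
{"method": "drive_tool", "body": {
  "series": [
    [0,0,0.0015,0,0,0,0],
    [0,0,0.0015,0,0,0,0],
    [0,0,0.001,0,0,0,0],
    [0,0,0,0,0,0,0],
    [0,0,0,0,0,0,0]
  ]
}}

```text
t: 14.07
ee_pos: [0.544, 0.0682, 0.1626]
orientation: [[0.966, -0.257, 0.001], [-0.257, -0.966, -0.001], [0.001, 0.001, -1.0]]
wrist_force: [-16.4, -3.3, 48.2]
grip_width: 0.003
```

The press met a hard stop at tip z of about 66 mm with 48 N, so the cover is fully down. I'll lift off and check.

Call:
{"method": "drive_tool", "body": {
  "series": [
    [0,0,-0.005,0,0,0,0],
    [0,0,-0.02,0,0,0,0],
    [0,0,-0.04,0,0,0,0],
    [0,0,-0.04,0,0,0,0],
    [0,0.035,-0.02,0,0,0,0],
    [0,0.035,0,0,0,0,0],
    [0,0.035,0,0,0,0,0],
    [0,0,0,0,0,0,0],
    [0,0,0,0,0,0,0]
  ]
}}

```text
t: 14.82
ee_pos: [0.5163, -0.0357, 0.2855]
orientation: [[0.965, -0.261, 0.0], [-0.261, -0.965, -0.001], [0.001, 0.001, -1.0]]
wrist_force: [0.2, 0.8, 0.7]
grip_width: 0.006
```

```bash
python3 look.py 8 wrist scene
python3 - <<'E'
from h import *
g=np.load('mag.npz');R,o=g['R'],g['o']
f=np.load("wrist8.npz"); p,d,K,T=[f[k] for k in "pdKT"]
W=cloud(d,K,T); M=np.dstack([(W[...,:2]-o)@R,W[...,2]])*1000
q=M[(M[...,0]>-28)&(M[...,0]<50)&(M[...,1]>-30)&(M[...,1]<36)&(M[...,2]>50)&(M[...,2]<110)]
a=np.polyfit(q[:,0],q[:,2],1); print('cover n',len(q),'slope',a[0],'z at hinge',np.polyval(a,59))
b=cv2.imread('pics/wrist8.png')[0:240,200:520]; s=cv2.imread('pics/scene8.png')[120:260,250:450]
cv2.imwrite('pics/both8.png',np.hstack([cv2.resize(b,(440,330)),cv2.resize(s,(330,330))]))
E
```

```text
14.8167 mag [-0.0382 -0.1053] 0.2854672049985545 yaw in mag -0.35955208138405653 f [0.2452 0.8419 0.7133] q [ 26.2861  13.5355 -33.7201 111.4334   8.9147  57.5481 -26.6164]
cover n 8153 slope 0.0005100347530368862 z at hinge 63.26168202693204
```

View pics/both8.png

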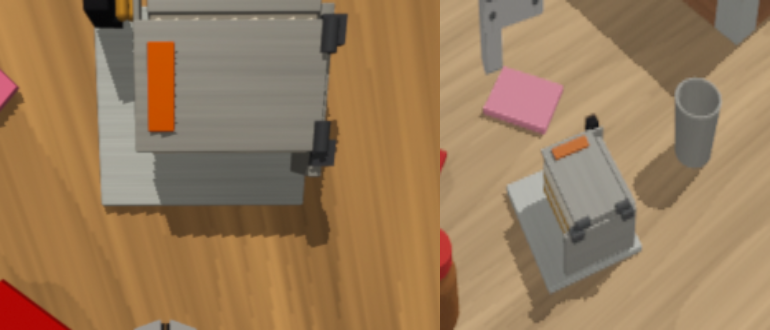

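The cover lies level (slope 0.0005 rad), with its pad at about (160,85) in the left view. The gripper is clear of everything, so I'm handing in.

```bash
python3 -c "
from bench import arm; print(arm.hand_in())"
```

```text
the job is handed in; nothing more can be done
None
```

I squared the stack and shut the cover, then handed the job in at about 15 s of the 64 s allowed. The hand-in gives no verdict, so what follows are my own checks.

**What I did:**
- **Front:** I pushed the stack against the back fence with two fingers, ending at about 36 N.
- **Open side:** I pushed it against the side fence with one finger, ending at about 41 N.
- **Cover:** I swung it over from behind with closed fingers, then pressed the orange pad down to a hard stop at about 48 N.

**Last checks:**
- **Boards:** After the pushes, the top board measured about 2 mm off in x, 1 mm off in y and 0.1° from square. The gold boards no longer showed at its edges. I could not measure the lower three boards separately, and I did not measure any board again once the cover was shut. The top board's front edge read 1.6 mm short of nominal, which is within the camera's accuracy.
- **Cover:** After I lifted off, it stayed level, with a slope of 0.0005 rad. I saw no separate force peak when the catch snapped, so I judge it caught from the level cover and the hard stop.
- **Other things:** I touched neither the jar, the cup, the brush nor the look-alikes. The gripper ended clear of everything.

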